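Unload a filter-sleeve spindle with a keyed stop collar

TASK

Unlock the orange keyed stop collar on the filter stand by turning it until its keyway lets it past the pin, slide it off the spindle's free end and set it down upright in the white tray without dropping it. Then push both filter sleeves off the spindle end so that they rest in line on the stand's two unloading rails, clear of the spindle. Never force the collar against its pin, and leave the other things on the bench alone.

Things in the scene. Friction and masses are not known exactly. Their poses are not given: they have to be found in the camera images.
- stand: White filter stand, fixed. Origin on the bench under its post; x across the stand, z up. A level round steel spindle, 20 mm thick, runs along -y at x = 0, axis 130 mm above the bench, from the post (face at y = -16 mm, 50 mm wide, 144 mm tall) to its free end at y = -260 mm. Base plate 100 mm wide, 12 mm thick, y from +35 to -435 mm.
- spindle_tip (a point): Centre of the spindle's free end face, 130 mm above the bench; same axes as the stand.
- pin_root (a point): Point on the spindle's axis (stand y = -246 mm) whence a rigid locking pin, 8 mm thick, sticks 12 mm out of the spindle's underside. It does not hang straight down but is turned 8 to 37 degrees about the spindle towards the stand's +x, differently each time, not measured. A thin red line on the spindle's top, opposite the pin, leans as much towards -x. The point's axes are the stand's.
- rails (a point): Midway between the two parallel unloading rails, 89 mm above the bench, at stand y = -345 mm, level with their tops. They are 12 mm rods, 59 mm between centres, along y, from stand y = -266 mm to an upright stop plate at y = -420 mm whose top is 107 mm above the bench. A sleeve lying on them has its axis 118 mm above the bench, 2 mm lower than on the spindle.
- collar: Orange stop collar, a loose block 44 mm wide (x, flat sides to grip), 40 mm long along the spindle (y), 50 mm high (z -28 to +22 mm), about 160 g. Origin at the middle of its bore, a 24 mm square hole along y. It hangs upright on the spindle, 2 mm below the spindle's axis, 10 to 22 mm short of the pin, free to slide and turn. Set down upright, its origin is 28 mm above the surface.
- keyway (a point): Middle of the mouth of the collar's keyway, a slot 13 mm wide cut through the underside, from the bore, along the collar's whole length (28 mm below the collar's origin). The pin passes through it only while the collar is turned about the spindle by the pin's own angle, within about 6 degrees: top towards the robot (stand -x), underside towards +x. Same axes as the collar.
- sleeve_inner: White filter sleeve nearer the post, a thick tube 80 mm outside, 40 mm bore, 50 mm long, about 220 g. Origin at its middle, y along its bore. Hangs loosely on the spindle, its axis 10 mm below the spindle's, with 37 to 49 mm of bare spindle between post and sleeve. It may turn about its own axis. Its bore passes over the locking pin.
- sleeve_outer: Blue filter sleeve, same size as the white one, hanging next on the spindle towards the free end, between the white sleeve and the collar. It may turn about its own axis.
- tray: White open tray for the collar, 150 x 150 mm outside, 28 mm high, walls and floor 4 mm thick, fixed to the bench. Origin at the centre of its underside on the bench.
- media: Clear media bottle with an orange cap, about 72 mm across, 150 mm high. Bystander: leave it alone. Origin at its underside's centre.
- rack: White rack of blue-capped tubes, 60 x 120 mm, 80 mm high. Bystander: leave it alone. Origin at its underside's centre.
- tipbox: Blue tip box with a clear lid, 80 x 120 mm, 68 mm high. Bystander: leave it alone. Origin at its underside's centre.
- spare: Green spare sleeve standing on its end, 80 mm across, 50 mm high. Bystander: leave it alone. Origin at its underside's centre.
- beaker: Glass beaker, 76 mm across, 100 mm high. Bystander: leave it alone. Origin at its underside's centre.
- jar: Amber jar with a red cap, 60 mm across, 75 mm high. Bystander: leave it alone. Origin at its underside's centre.
- screwdriver: Screwdriver lying on the bench, 180 mm long. Bystander: leave it alone. Origin at its underside's centre.

How it is judged:
By the outcome, as a careful person would: the job done as asked, in the order asked, and still so for the second after the job is handed in, with the robot touching nothing.
It also fails if it takes over 72 s, if anything falls off the work surface, if the arm or the gripper's body presses on something with over 40 N, if the wrist force passes 120 N, or if a joint passes its speed limit or range.

ROBOT

A 6-joint arm with a two-finger parallel gripper is mounted at the origin on the work surface. World frame = base frame: x ahead of the robot, y to its left, z up, the work surface at z = 0. Lengths are in m, angles in rad, forces in N, time in s.
With the tool pointing down it reaches from about 0.375 to 0.9 m from the base axis. Payload 3.1 kg.
Tool frame: the origin (TCP) lies between the finger pads; the fingertips stand 22 mm ahead of it and the grasp point (between the pads) lies 3 mm ahead of it; z points along the fingers, y is the line along which they close (so a half turn about z gives the same grasp; the last joint's range is limited). The gripper opens to 87 mm and grips with 3 to 60 N. Pads are 19 mm wide; open, the fingers measure 117 mm over their backs; the gripper's body (75 mm by 190 mm) begins 51 mm behind the grasp point.
Start: joints at [-1.353, 0.527, 1.433, -0, 1.181, -0.178], TCP at [0.242, -0.576, 0.245] pointing down, gripper open.
Joint ranges: [-3.08, 3.08], [-0.75, 2.2], [0.22, 2.44], [-1.43, 4.57], [0, 2.65], [-2.85, 2.85]. Speed limits (rad/s): [2.79, 2.79, 3.14, 3.14, 3.14, 3.14].

INTERFACE

Orientations are given as a unit quaternion [x, y, z, w].
In Python, from rig import get_obs, camera, get_calibration, hand_in, cut_out gives the robot as it stands.
- The arm moves only by the shell command python3 -m inch 'ROWS' [OPENING] [FORCE]. ROWS is JSON, one flat list of numbers, 6 for each row, row after row: the shift along the tool's x, y, z scaled (see below), then the turn, a rotation vector about the tool's x, y, z scaled (see below). A call has 1 to 20 rows; each row is the pose to reach, as a shift and turn from the pose commanded when the call began, along the tool's axes at that moment; what a row does not reach only later rows make up. The controller multiplies each number of a shift by 0.08 m and each number of a turn by 90 degrees. A row lasts 1/12 s, in which the tool goes at most 41.7 mm and 7.16 degrees, less where a joint would pass 70% of its speed; a pose out of reach is approached as far as the arm can. A call with a number of a shift or a turn outside -1 to 1 is refused whole. A call with a gripper value outside its range is refused whole. OPENING is the finger opening in mm, from 0 to 87, set as the call begins (- or left out, the last holds). The fingers move at their own pace and stop on an object; FORCE is the grip in N (left out, the last holds). Time passes only in rows, so rows that repeat a pose let the fingers close. It gives the time, the measured TCP pose, the force, the opening and the grip force at its end, in the units of the state.
- get_obs(): the state, without advancing time (a new reading comes with each control period).
- camera(name): name is "side" or "top"; returns the picture (420x560x3 uint8, red, green, blue); there is no depth.
- get_calibration(name): a dict with "vertical_fov" (degrees; the focal length in pixels is half the picture's height over the tangent of half this angle, whatever the lens; pixels are square), "cx", "cy" (the principal point, pixels), "T" (4x4, takes a point from camera to world coordinates). Camera axes: x right, y down, z forward; pixel columns grow to the right and rows downward; lengths in m; the calibration is good to about 2 mm. A picture is of the moment at which its call begins. get_calibration takes no time and is no camera call.
- hand_in(): hands the job in; it is judged then, once.
Trained networks look in the newest picture that a camera, given by its name, has taken for a name from the list of things; names that differ only in an ending like _2 or _b are one class to them, and where a whole thing is asked for, a point or a joint stands for the part that bears it (a point fixed in the world has none). Each returns a list of dicts, best first, with "conf" (0 to 1); they miss things now and then, are a little off and sometimes report something else, mostly with a low value. They report only what shows in the picture. A call takes as long as a camera call.
- cut_out(camera, thing): "region" (420x560 bool, what is visible of it) and "bbox" ([left, top, right, bottom] in pixels, round what is visible of it).
The state is a dict: "time": time; "q": joint angles; "joint_velocities": joint speeds; "joint_torque": joint torques, N m; "position": TCP position; "tool_rot": TCP orientation; "ft_force": force on the tool from outside, world axes, zero at the start; "moment": the same for the moment, N m; "grip_width": finger opening in m; "grip_force": force on a finger pad.
Only numpy, scipy, OpenCV 4.12 (cv2) and the standard library are available. Lean on these libraries where they do the work, as an engineer would, in place of code of your own. Each camera call takes 0.05 s, during which the arm holds its last target. There are 200 camera calls.

## Working session

There is one attempt and no reset: what is moved stays moved. The work goes in short steps, Python scripts to look and compute and a shell command to move; the robot and the scene stay as the last step left them, time stands still between calls to the robot, and variables do not carry over. Pictures are saved under pics/ and viewed, at most 10 in all, crops included, and the job is handed in when it is done.

```bash
mkdir -p pics; ls; python3 - <<'E'
from rig import *
import cv2,numpy as np
np.set_printoptions(precision=4,suppress=True)
print(get_obs())
for n in("side","top"):
    c=get_calibration(n);print(n,c)
    cv2.imwrite(f"pics/{n}0.png",cv2.resize(camera(n)[:,:,::-1],(800,600),interpolation=cv2.INTER_CUBIC))
E
```

```text
pics
{'time': 0.0, 'q': array([-1.3525,  0.5284,  1.4339, -0.    ,  1.1814, -0.1785]), 'joint_velocities': array([ 0.0007, -0.0002, -0.0018, -0.0007,  0.0007,  0.0006]), 'joint_torque': array([ -0.0001, -44.0047, -17.6591,   0.0631,   0.0582,  -0.0002]), 'position': array([ 0.2414, -0.5757,  0.2436]), 'tool_rot': array([ 0.9804,  0.1971, -0.    , -0.0011]), 'ft_force': array([ 0.0228, -0.4031,  0.4494]), 'moment': array([ 0.0311,  0.0476, -0.0357]), 'grip_force': 0.0, 'grip_width': 0.08706920773086402}
side {'vertical_fov': 47.12084387289434, 'cx': 281.47357273018497, 'cy': 204.78228988785824, 'T': array([[-0.8469, -0.3182,  0.4259,  0.145 ],
       [-0.5314,  0.4822, -0.6965,  0.772 ],
       [ 0.0163, -0.8162, -0.5775,  0.6675],
       [ 0.    ,  0.    ,  0.    ,  1.    ]])}
top {'vertical_fov': 48.41594677834931, 'cx': 271.6282926866045, 'cy': 219.19803399067663, 'T': array([[ 0.0079, -0.998 ,  0.0621,  0.4825],
       [-0.9999, -0.0074,  0.0072,  0.0686],
       [-0.0067, -0.0621, -0.998 ,  1.159 ],
       [ 0.    ,  0.    ,  0.    ,  1.    ]])}
```

View pics/side0.png

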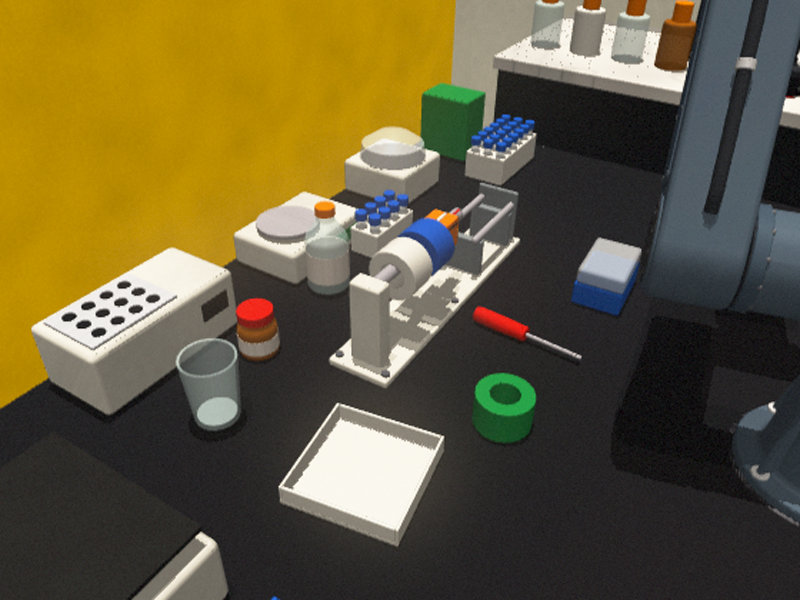

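View pics/top0.png

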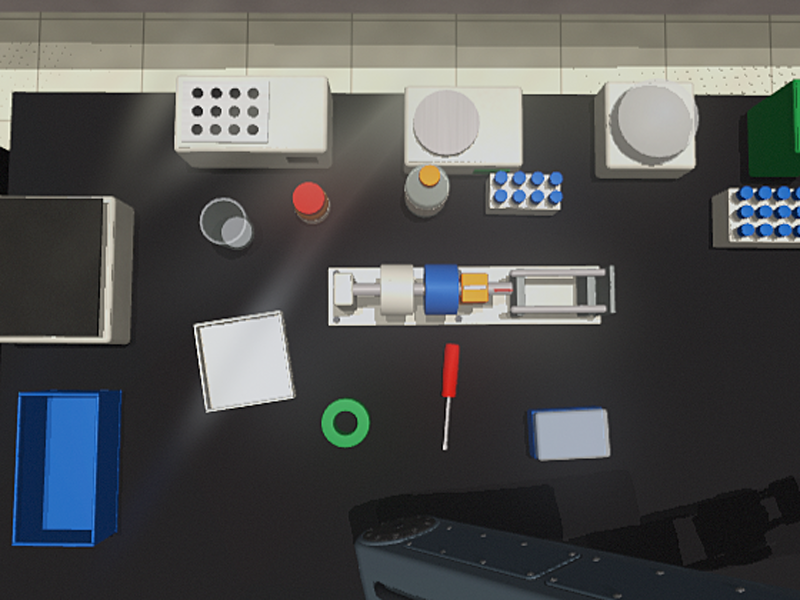

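The top view shows the stand from post (343,290) to stop plate (612,290), with the collar at (474,288) and the red line at about (503,290). The tray is at (244,361). In the side view the collar is partly hidden at (441,225). I'll average frames and zoom in.

```bash
cat > h.py <<'E'
from rig import *
import cv2,numpy as np
np.set_printoptions(precision=4,suppress=True)
def K(n):
    c=get_calibration(n);return 210/np.tan(np.radians(c["vertical_fov"]/2)),c["cx"],c["cy"],np.array(c["T"])
def ray(n,u,v,z):
    f,cx,cy,T=K(n);d=T[:3,:3]@[(u-cx)/f,(v-cy)/f,1];o=T[:3,3];return o+d*(z-o[2])/d[2]
def proj(n,P):
    f,cx,cy,T=K(n);p=(np.atleast_2d(P)-T[:3,3])@T[:3,:3];return np.c_[f*p[:,0]/p[:,2]+cx,f*p[:,1]/p[:,2]+cy]
def avg(n,k):return np.mean([camera(n).astype(float) for _ in range(k)],0)
E
python3 - <<'E'
from h import *
for n in("top","side"):
    np.save(n+".npy",avg(n,10))
t=np.load("top.npy");s=np.load("side.npy")
def crop(im,l,r,a,b,k,f):cv2.imwrite(f,cv2.resize(np.clip(im[a:b,l:r,::-1],0,255).astype(np.uint8),None,fx=k,fy=k,interpolation=cv2.INTER_NEAREST))
A=cv2.resize(np.clip(t[180:235,225:435,::-1],0,255).astype(np.uint8),(798,209),interpolation=cv2.INTER_NEAREST)
B=cv2.resize(np.clip(t[185:221,310:410,::-1],0,255).astype(np.uint8),(798,287),interpolation=cv2.INTER_NEAREST)
cv2.imwrite("pics/z1.png",np.vstack([A,B]))
for n in("stand","tray","collar","sleeve_inner","sleeve_outer"):
    for c in("top","side"):
        for d in cut_out(c,n)[:2]:
            m=d["region"];v,u=np.nonzero(m);print(n,c,round(d["conf"],2),d["bbox"],m.sum(),u.mean(),v.mean(),cv2.minAreaRect(np.c_[u,v].astype(np.float32)))
print(get_obs()["time"])
E
```

```text
stand top 0.95 [228.5, 185.0, 429.3, 224.5] 5770 339.2642980935875 207.9005199306759 ((329.5, 206.5), (41.0, 199.0), 90.0)
stand side 0.86 [231.0, 131.4, 360.6, 272.1] 6852 297.5061295971979 204.8231173380035 ((295.6270751953125, 193.68527221679688), (68.13435363769531, 175.01463317871094), 43.02506637573242)
tray top 0.77 [136.8, 220.3, 208.1, 289.0] 3954 170.69473950429943 252.87759231158321 ((170.68589782714844, 252.81134033203125), (62.060447692871094, 64.79873657226562), 80.96051788330078)
tray top 0.26 [229.4, 189.6, 429.8, 227.5] 5905 338.5104149026249 208.01456392887383 ((330.0, 206.49998474121094), (199.99996948242188, 40.99999237060547), 0.0)
tray side 0.62 [279.0, 151.9, 314.6, 189.0] 793 302.43505674653215 167.90290037831022 ((301.52423095703125, 167.91766357421875), (38.09178924560547, 27.729881286621094), 47.38594055175781)
tray side 0.59 [193.3, 280.5, 311.8, 383.1] 7216 254.22893569844788 330.44151884700665 ((252.60231018066406, 328.06756591796875), (98.44876098632812, 83.78617858886719), 20.432828903198242)
collar top 0.78 [321.5, 190.2, 341.0, 211.8] 422 331.5094786
[... 557 characters left out ...]
 side 0.63 [256.8, 166.2, 302.7, 209.1] 1230 282.5284552845528 185.95365853658538 ((281.54278564453125, 186.26011657714844), (39.038352966308594, 40.792884826660156), 46.97493362426758)
sleeve_inner side 0.55 [209.8, 141.5, 244.6, 206.7] 1599 228.56535334584115 176.2801751094434 ((228.5, 173.0), (64.0, 31.0), 90.0)
sleeve_outer side 0.9 [279.4, 152.2, 316.2, 187.1] 675 302.08 166.96444444444444 ((301.7856140136719, 167.50582885742188), (35.40568923950195, 26.575908660888672), 46.16913986206055)
sleeve_outer side 0.39 [401.7, 166.0, 448.5, 221.3] 1822 423.9687156970362 192.73819978046103 ((423.8000183105469, 192.10000610351562), (39.528465270996094, 50.28021240234375), 18.434947967529297)
1.6
```

View pics/z1.png

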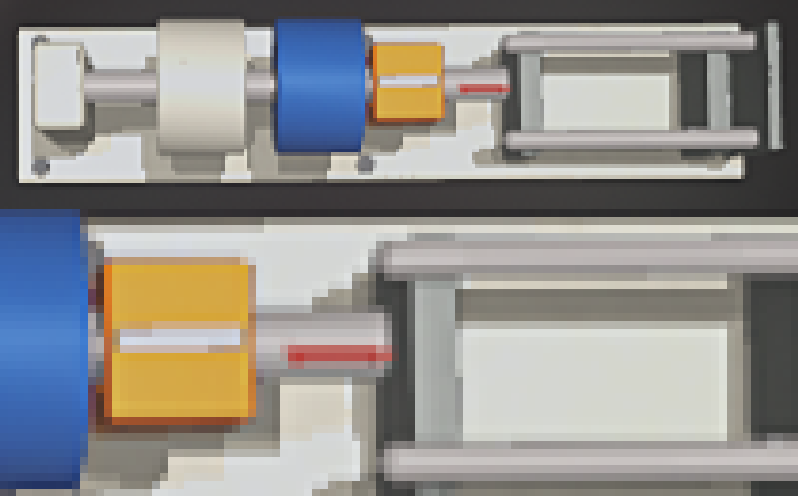

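The zoom shows the stand lying almost along the image rows. The collar is upright at native columns 323–342. The red line, at columns 346–359 and row about 203.5, is below the spindle centre at about row 202. I'll take sub-pixel profiles next.

```bash
python3 - <<'E'
from h import *
t=np.load("top.npy");s=np.load("side.npy")
g=t.mean(2)
print("spindle 347-357 rgb rows 194..210");print(np.c_[np.arange(194,211),t[194:211,347:357].mean(1)])
red=np.clip(t[...,0]-(t[...,1]+t[...,2])/2-12,0,None)
for c in range(344,362):
    w=red[198:209,c]; print(c,round(w.sum(),1),round((w*np.arange(198,209)).sum()/max(w.sum(),1e-6),2))
print("spindle near 290-296");print(np.c_[np.arange(194,211),t[194:211,291:296].mean(1).mean(1)])
print("rails cols 365-372, 385-395, 412-420")
r=np.arange(184,224);print(np.c_[r,g[184:224,366:372].mean(1),g[184:224,380:398].mean(1),g[184:224,412:420].mean(1)])
print("row 203 along:",[(c,int(v)) for c,v in zip(range(225,245),g[200:206,225:245].mean(0))])
print("collar cols",np.c_[np.arange(318,363),t[194:198,318:363].mean(0),t[199:202,318:363].mean(0)])
E
```

```text
spindle 347-357 rgb rows 194..210
[[194.   185.96 186.45 183.07]
 [195.   170.52 168.78 161.5 ]
 [196.   155.95 153.22 144.68]
 [197.   143.06 139.48 135.1 ]
 [198.   159.15 153.95 152.71]
 [199.   175.95 170.9  169.43]
 [200.   191.38 188.73 188.7 ]
 [201.   204.58 197.25 196.35]
 [202.   189.76 105.79 100.26]
 [203.   182.78  78.28  74.26]
 [204.   163.27 139.77 138.49]
 [205.   135.36 136.46 136.23]
 [206.   156.93 153.89 145.52]
 [207.   203.59 199.65 187.79]
 [208.   198.1  194.19 182.79]
 [209.   196.66 192.36 180.75]
 [210.   196.27 191.31 178.17]]
344 0.0 0.0
345 26.3 202.35
346 201.4 202.82
347 229.4 202.86
348 177.5 202.64
349 174.0 202.62
350 175.8 202.62
351 174.8 202.63
352 176.0 202.68
353 174.5 202.63
354 175.5 202.63
355 173.0 202.62
356 186.9 202.63
357 131.2 202.81
358 122.7 202.67
359 10.7 202.98
360 0.0 0.0
361 0.0 0.0
spindle near 290-296
[[194.     211.74  ]
 [195.     157.0133]
 [196.     159.2467]
 [197.     149.2667]
 [198.     143.9467]
 [199.     168.2067]
 [200.     177.9533]
 [201.     194.9667]
 [202.     205.58  ]
 [203.     177.1267]
 [204.     163.5  
[... 4261 characters left out ...]
   154.2    190.5667 185.6667 184.8333]
 [353.     171.05   167.95   159.425  190.6333 186.1    185.0333]
 [354.     132.45   128.35   120.25   190.8333 186.0333 184.9667]
 [355.     130.85   126.75   117.925  190.8    185.8667 185.2   ]
 [356.     105.325  102.75    97.45   192.5333 186.7    185.7667]
 [357.      79.15    78.875   77.475  200.2667 194.9333 194.4667]
 [358.      70.075   70.675   69.225  151.0333 147.2333 146.0667]
 [359.      68.275   69.225   67.35    76.9667  77.2333  75.7333]
 [360.      63.525   63.275   62.4     63.7     63.9667  62.9333]
 [361.     102.025  104.25   101.25    96.1333  97.5333  95.2   ]
 [362.     174.95   177.625  174.75   179.4667 183.3    178.9   ]]
```

```bash
python3 - <<'E'
from h import *
t=np.load("top.npy");s=np.load("side.npy")
m=ray("top",345+45,203.2,.083);print("rails mid",m,"spindle axis row:",proj("top",[[m[0],m[1]+.1,.13],[m[0],m[1],.13]]))
for nm,c,r,z in(("tip 358.6",358.6,201.7,.13),("plate left",229.3,204,.012),("collar L",322.6,199,.15),("collar R",340.9,199,.15),("tray",170.7,252.8,.028)):print(nm,ray("top",c,r,z))
# axis row->x
for r in(201.5,202):print(r,ray("top",350,r,.13))
print("stop/whites: blue right 320.5, blue left, white L/R")
print([ (c,t[203,c].astype(int).tolist()) for c in list(range(264,270))+list(range(286,300))])
B=cv2.resize(np.clip(s[130:175,295:355,::-1],0,255).astype(np.uint8),(780,585),interpolation=cv2.INTER_NEAREST);cv2.imwrite("pics/z2.png",B)
d=max(cut_out("top","tray"),key=lambda d:d["conf"]);v,u=np.nonzero(d["region"]);R=cv2.boxPoints(cv2.minAreaRect(np.c_[u,v].astype(np.float32)));print([ray("top",a,b,.028)[:2] for a,b in R])
E
```

```text
rails mid [ 0.5885 -0.1968  0.083 ] spindle axis row: [[349.912  200.8276]
 [395.2398 201.1508]]
tip 358.6 [ 0.5867 -0.1159  0.13  ]
plate left [0.5906 0.1815 0.012 ]
collar L [ 0.59   -0.0344  0.15  ]
collar R [ 0.5902 -0.074   0.15  ]
tray [0.4696 0.3202 0.028 ]
201.5 [ 0.587  -0.0969  0.13  ]
202 [ 0.5859 -0.0969  0.13  ]
stop/whites: blue right 320.5, blue left, white L/R
[(264, [184, 178, 177]), (265, [184, 178, 178]), (266, [172, 166, 156]), (267, [213, 216, 215]), (268, [214, 216, 215]), (269, [212, 214, 213]), (286, [212, 214, 214]), (287, [213, 215, 215]), (288, [218, 221, 223]), (289, [166, 161, 157]), (290, [178, 171, 170]), (291, [180, 174, 174]), (292, [180, 174, 174]), (293, [179, 174, 173]), (294, [180, 175, 174]), (295, [185, 178, 177]), (296, [185, 176, 172]), (297, [99, 94, 95]), (298, [54, 95, 173]), (299, [70, 123, 199])]
[array([0.5307, 0.4112]), array([0.5567, 0.2561]), array([0.4089, 0.2299]), array([0.3832, 0.3838])]
```

View pics/z2.png

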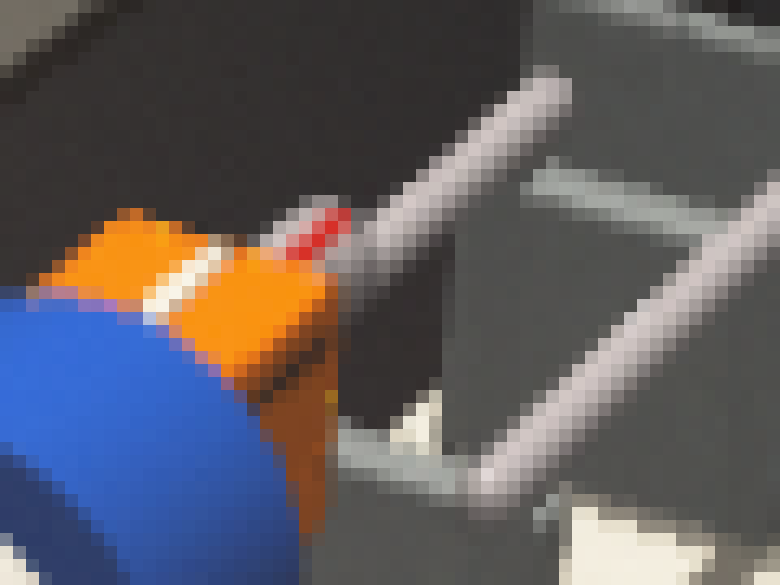

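The side crop shows the red line at native pixel ~(320,148). It sits about mid-spindle, slightly to the upper-left, so the tilt is moderate. Next I'll fit the stand's yaw and the pin angle using both views.

```bash
python3 - <<'E'
from h import *
t=np.load("top.npy");s=np.load("side.npy");g=t.mean(2)
def edge(col,r0,r1,sign):
    d=sign*np.diff(g[r0:r1,col-2:col+3].mean(1));i=d.argmax();w=np.clip(d[max(i-1,0):i+2],0,None);return r0+.5+max(i-1,0)+(w*np.arange(len(w))).sum()/w.sum()
print("plate lower edge",[(c,round(edge(c,223,233,-1),2)) for c in(240,260,300,310,345,355,390,410)])
print("plate upper edge",[(c,round(edge(c,182,190,1),2)) for c in(240,255,305,325,345,355,370,390,410)])
print("post rows",[ (r,int(g[r,237:246].mean())) for r in list(range(187,196))+list(range(208,218))])
print("collar rows R-B",[ (r,int(t[r,327:338,0].mean()-t[r,327:338,2].mean()),int(t[r,327:338,1].mean())) for r in list(range(187,196))+list(range(207,218))])
print("white rows",[ (r,int(g[r,270:286].mean())) for r in list(range(181,189))+list(range(214,224))])
print("blue rows B-R",[ (r,int((t[r,300:318,2]-t[r,300:318,0]).mean())) for r in list(range(181,189))+list(range(214,224))])
# side: profile perpendicular to the spindle's image
O=np.array([.587,.146,0])
for a in(10,20,30):
    q=np.radians(a);L=O+[[-.01*np.sin(q),-y,.13+.01*np.cos(q)] for y in(.235,.26)];print(a,"side",proj("side",L).round(2).tolist(),"top",proj("top",L).round(2).tolist())
ax=proj("side",O+np.array([[0,-.235,.13],[0,-.26,.13]]));print("axis side",ax.round(2).tolist())
d=ax[1]-ax[0];d/=np.linalg.norm(d);n=np.array([-d[1],d[0]])
print("tip silhouettes n-range",5)
for p in np.arange(-9,9.5,1):
    pts=np.array([ax[1]+d*k+n*p for k in(-3,-2,-1)],np.float32)
    print(p,[cv2.remap(s.astype(np.float32),pts[None,i:i+1,0],pts[None,i:i+1,1],cv2.INTER_LINEAR).ravel().astype(int).tolist() for i in range(3)])
red=np.clip(s[140:156,308:330,0]-s[140:156,308:330,1:].mean(2)-15,0,None)
orange=s[140:156,308:330,1]-s[140:156,308:330,2]>35
red[orange]=0
for i in range(16): 
  if red[i].sum(): print(140+i,[(308+j,int(red[i,j])) for j in np.nonzero(red[i])[0]])
E
```

```text
plate lower edge [(240, np.float64(227.38)), (260, np.float64(227.35)), (300, np.float64(227.1)), (310, np.float64(226.85)), (345, np.float64(226.43)), (355, np.float64(226.41)), (390, np.float64(226.34)), (410, np.float64(226.3))]
plate upper edge [(240, np.float64(186.9)), (255, np.float64(186.9)), (305, np.float64(184.67)), (325, np.float64(186.38)), (345, np.float64(185.95)), (355, np.float64(185.95)), (370, np.float64(185.9)), (390, np.float64(185.89)), (410, np.float64(185.84))]
post rows [(187, 148), (188, 224), (189, 219), (190, 199), (191, 179), (192, 215), (193, 209), (194, 208), (195, 208), (208, 215), (209, 216), (210, 216), (211, 218), (212, 210), (213, 157), (214, 78), (215, 89), (216, 95), (217, 116)]
collar rows R-B [(187, 7, 193), (188, -4, 222), (189, -5, 218), (190, -7, 206), (191, 72, 152), (192, 158, 170), (193, 147, 168), (194, 144, 168), (195, 144, 168), (207, 142, 168), (208, 142, 169), (209, 143, 175), (210, 142, 168), (211, 107, 77), (212, 32, 75), (213, 20, 114), (214, 10, 126), (215, 14, 148), (216, 16, 181), (217, 17, 176)]
white rows [(181, 57), (182, 57
[... 1865 characters left out ...]
(321), 92)]
148 [(np.int64(311), 23), (np.int64(312), 25), (np.int64(313), 20), (np.int64(317), 52), (np.int64(318), 104), (np.int64(319), 153), (np.int64(320), 73), (np.int64(321), 15)]
149 [(np.int64(311), 1), (np.int64(312), 27), (np.int64(316), 55), (np.int64(317), 124), (np.int64(318), 155), (np.int64(319), 74), (np.int64(320), 7)]
150 [(np.int64(309), 13), (np.int64(311), 26), (np.int64(319), 42)]
151 [(np.int64(308), 9), (np.int64(310), 26), (np.int64(321), 2)]
152 [(np.int64(309), 25), (np.int64(321), 8)]
153 [(np.int64(308), 26), (np.int64(320), 64), (np.int64(321), 7)]
154 [(np.int64(320), 61)]
155 [(np.int64(308), 79), (np.int64(318), 61), (np.int64(319), 45), (np.int64(320), 38)]
```

```bash
python3 - <<'E'
from h import *
for nm,c,r,z in(("plate",240,207.14,.012),("plate",350,206.19,.012),("plate",410,206.07,.012),("rails",390,203.2,.083),("collar",332,201.1,.15),("blue",309,202.15,.12),("spindle",352,201.7,.13),("post",241,201.6,.144)):
    p=ray("top",c,r,z);print(nm,p,"x-.0135*(.146-y) ->",p[0]-.0135*(.146-p[1]))
from scipy.optimize import least_squares
psi=.0135
def line(x0,a,ys):
    q=np.radians(a);c,s=np.cos(psi),np.sin(psi);return np.array([[x0+c*(-.01*np.sin(q))+s*y,.146+s*(-.01*np.sin(q))-c*y,.13+.01*np.cos(q)] for y in ys])
for x0 in(.5835,.5845,.5855):
  for a in(8,14,20,26,32):
    S=proj("side",line(x0,a,(.235,.26)));T=proj("top",line(x0,a,(.245,.25)))
    # side col of line at row 148
    u=np.interp(-148.,-S[:,1],S[:,0]);print(x0,a,"top row",T[:,1].mean().round(2),"side u@148",u.round(2))
E
```

```text
plate [0.583 0.155 0.012] x-.0135*(.146-y) -> 0.583165549302145
plate [ 0.5874 -0.1159  0.012 ] x-.0135*(.146-y) -> 0.5838228769207494
plate [ 0.5887 -0.2633  0.012 ] x-.0135*(.146-y) -> 0.5831975289786884
rails [ 0.5885 -0.1968  0.083 ] x-.0135*(.146-y) -> 0.583839975606549
collar [ 0.5855 -0.0548  0.15  ] x-.0135*(.146-y) -> 0.5828262994135365
blue [ 0.5859 -0.0071  0.12  ] x-.0135*(.146-y) -> 0.5838099044534497
spindle [ 0.5866 -0.1014  0.13  ] x-.0135*(.146-y) -> 0.5832243226235942
post [0.5836 0.143  0.144 ] x-.0135*(.146-y) -> 0.5835881502680489
0.5835 8 top row 201.76 side u@148 317.13
0.5835 14 top row 202.23 side u@148 317.75
0.5835 20 top row 202.7 side u@148 318.4
0.5835 26 top row 203.16 side u@148 319.07
0.5835 32 top row 203.6 side u@148 319.76
0.5845 8 top row 201.3 side u@148 316.61
0.5845 14 top row 201.78 side u@148 317.23
0.5845 20 top row 202.25 side u@148 317.88
0.5845 26 top row 202.7 side u@148 318.55
0.5845 32 top row 203.14 side u@148 319.24
0.5855 8 top row 200.85 side u@148 316.08
0.5855 14 top row 201.32 side u@148 316.7
0.5855 20 top row 201.79 side u@148 317.36
0.5855 26 top row 202.25 side u@148 318.03
0.5855 32 top row 202.69 side u@148 318.72
```

Every stand feature agrees: stand at x≈0.5834, y≈0.1455 m, yaw +0.0135 rad, pin angle ≈20°. The collar centre is at about (0.586,-0.0545). Now I'll turn the wrist and fly over.

```bash
python3 -m inch '[0.5,-0.34,0,0,0,-0.757, 1,-0.675,0,0,0,-0.757, 1,-0.675,0,0,0,-0.757, 1,-0.675,0,0,0,-0.757, 1,-0.675,0,0,0,-0.757, 1,-0.675,0,0,0,-0.757, 1,-0.675,0,0,0,-0.757, 1,-0.675,0,0,0,-0.757, 1,-0.675,0,0,0,-0.757, 1,-0.675,0,0,0,-0.757]' 64
for i in 1 2 3 4 5; do :; done
python3 -m inch '[0.45,0.3,0,0,0,0, 0.9,0.6,0,0,0,0]' 
python3 -m inch '[0.45,0.3,0,0,0,0, 0.9,0.6,0,0,0,0]' 
python3 -m inch '[0.45,0.3,0,0,0,0, 0.9,0.6,0,0,0,0]' 
python3 -m inch '[0.45,0.3,0,0,0,0, 0.9,0.6,0,0,0,0]' 
python3 -m inch '[0.45,0.3,0,0,0,0, 0.9,0.6,0,0,0,0, 0.9,0.6,0,0,0,0, 0.9,0.6,0,0,0,0]' 
python3 -c "
from h import *;o=get_obs();print(o)"
```

```text
time: 2.48
position: [0.2945, -0.4957, 0.2446]
tool_rot: [0.7, 0.714, -0.0, 0.0]
ft_force: [0.2, -0.1, 0.4]
grip_width: 0.0643
grip_force: 0.0
time: 2.65
position: [0.3394, -0.4269, 0.2445]
tool_rot: [0.703, 0.711, -0.0, 0.001]
ft_force: [1.9, 0.3, -1.2]
grip_width: 0.064
grip_force: 0.0
time: 2.82
position: [0.3853, -0.3544, 0.2446]
tool_rot: [0.702, 0.712, 0.0, 0.0]
ft_force: [0.9, 0.6, 0.0]
grip_width: 0.0643
grip_force: 0.0
time: 2.98
position: [0.4307, -0.284, 0.2448]
tool_rot: [0.702, 0.712, 0.0, 0.0]
ft_force: [0.7, -0.4, -0.2]
grip_width: 0.064
grip_force: 0.0
time: 3.15
position: [0.476, -0.2138, 0.2448]
tool_rot: [0.702, 0.712, 0.0, 0.0]
ft_force: [0.5, -0.7, 0.5]
grip_width: 0.0639
grip_force: 0.0
time: 3.48
position: [0.5231, -0.1405, 0.2446]
tool_rot: [0.7, 0.714, 0.0, 0.0]
ft_force: [-0.1, -0.8, -0.1]
grip_width: 0.0641
grip_force: 0.0
{'time': 3.4833, 'q': array([-0.4689,  0.4153,  1.6424, -0.    ,  1.0834, -0.4891]), 'joint_velocities': array([-0.0682, -0.0043,  0.0144, -0.0253,  0.    , -0.0139]), 'joint_torque': array([  1.4662, -37.3752, -16.3573,   0.2256,   0.0668,   0.0849]), 'position': array([ 0.5231, -0.1405,  0.2446]), 'tool_rot': array([0.6999, 0.7142, 0.0001, 0.0002]), 'ft_force': array([-0.1431, -0.8114, -0.0752]), 'moment': array([-0.0429, -0.1001, -0.0012]), 'grip_force': 0.0, 'grip_width': 0.0641113695937926}
```

```bash
python3 -m inch '[0.5,0.4,0,0,0,0.0043, 1,0.808,0.3,0,0,0.0043, 1,0.808,0.6,0,0,0.0043, 1,0.808,0.6,0,0,0.0043, 1,0.808,0.6,0,0,0.0043]' 
python3 - <<'E'
from h import *
o=get_obs();print(o["position"],o["tool_rot"],o["time"])
t=avg("top",3);B=cv2.resize(np.clip(t[160:245,270:390,::-1],0,255).astype(np.uint8),(780,552),interpolation=cv2.INTER_NEAREST);cv2.imwrite("pics/z3.png",B)
E
```

```text
time: 3.9
position: [0.5841, -0.0622, 0.1945]
tool_rot: [0.704, 0.71, -0.002, -0.002]
ft_force: [0.5, -0.9, 0.7]
grip_width: 0.0642
grip_force: 0.0
[ 0.5841 -0.0622  0.1945] [ 0.7039  0.7103 -0.0016 -0.0021] 3.9
```

```bash
python3 -m inch '[0,0,0,0,0,0, 0,0,0,0,0,0, 0,0,0,0,0,0]'; python3 -c "
from h import *;o=get_obs();print(o['position'],o['tool_rot'],o['joint_velocities'])"
```

```text
time: 4.3
position: [0.5856, -0.0629, 0.1977]
tool_rot: [0.705, 0.71, 0.0, 0.001]
ft_force: [-0.2, -1.1, -0.2]
grip_width: 0.0639
grip_force: 0.0
[ 0.5856 -0.0629  0.1977] [0.7046 0.7096 0.0004 0.0009] [ 0.0081  0.0062  0.0035 -0.0012 -0.002   0.0001]
```

View pics/z3.png

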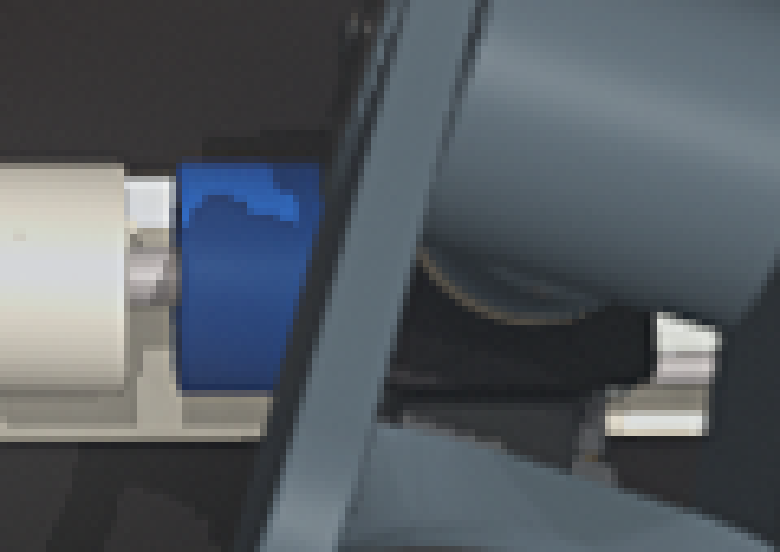

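The top view is blocked by the arm over the collar; the blue sleeve is untouched. Next I descend and close gently.

```bash
python3 -m inch '[0.1,0.006,0.4,0,0,0.0, 0.1,0.006,0.7,0,0,0, 0.1,0.006,0.834,0,0,0, 0.1,0.006,0.834,0,0,0, 0.1,0.006,0.834,0,0,0, 0.1,0.006,0.834,0,0,0]' 
python3 -m inch '[0,0,0,0,0,0, 0,0,0,0,0,0, 0,0,0,0,0,0, 0,0,0,0,0,0, 0,0,0,0,0,0, 0,0,0,0,0,0]' 38 8
python3 -c "
from h import *;o=get_obs();print(o)"
```

```text
time: 4.8
position: [0.587, -0.0544, 0.1311]
tool_rot: [0.704, 0.71, 0.001, 0.001]
ft_force: [0.3, 0.3, -0.2]
grip_width: 0.0641
grip_force: 0.0
time: 5.3
position: [0.5864, -0.054, 0.1305]
tool_rot: [0.704, 0.71, 0.0, 0.001]
ft_force: [0.6, 0.4, 3.7]
grip_width: 0.0444
grip_force: 8.0
{'time': 5.3, 'q': array([-0.2815,  0.6292,  1.6244, -0.    ,  0.8867, -0.2898]), 'joint_velocities': array([ 0.0001,  0.    ,  0.0006, -0.0001,  0.0019, -0.001 ]), 'joint_torque': array([ -0.0075, -41.6608, -12.1558,   0.056 ,   0.0103,  -0.0025]), 'position': array([ 0.5864, -0.054 ,  0.1305]), 'tool_rot': array([0.7041, 0.7101, 0.0003, 0.0006]), 'ft_force': array([0.6306, 0.4426, 3.6867]), 'moment': array([-0.0249, -0.0664,  0.0081]), 'grip_force': 7.989839617621328, 'grip_width': 0.044379398137296355}
```

```bash
python3 -m inch '[0,0,0,0,0,0, 0,0,0,0,0,0, 0,0,0,0,0,0]' 38 25
python3 -m inch '[0,0,-0.012,0,0,0, 0,0,-0.025,0,0,0, 0,0,-0.025,0,0,0, 0,0,-0.025,0,0,0]' 
python3 -m inch '[0,0,-0.012,0,0,0, 0,0,-0.012,0,0,0, 0,0,-0.012,0,0,0]'
```

```text
time: 5.55
position: [0.5863, -0.054, 0.1304]
tool_rot: [0.704, 0.71, 0.0, 0.001]
ft_force: [-0.5, -0.7, 5.3]
grip_width: 0.0438
grip_force: 25.0
time: 5.88
position: [0.5853, -0.0537, 0.1312]
tool_rot: [0.704, 0.71, -0.0, -0.001]
ft_force: [0.3, -0.3, -1.5]
grip_width: 0.0441
grip_force: 25.0
time: 6.13
position: [0.5858, -0.0539, 0.1327]
tool_rot: [0.704, 0.71, -0.0, -0.0]
ft_force: [-0.5, -0.7, -1.8]
grip_width: 0.0439
grip_force: 25.0
```

```bash
python3 -m inch '[0,-0.004,0,-0.074,0,0, 0,-0.008,0,-0.148,0,0, 0,-0.0115,0.002,-0.222,0,0, 0,-0.0115,0.002,-0.222,0,0, 0,-0.0115,0.002,-0.222,0,0, 0,-0.0115,0.002,-0.222,0,0]'
python3 -m inch '[-0.05,0,0,0,0,0, -0.1,0,0,0,0,0, -0.15,0,0,0,0,0, -0.15,0,0,0,0,0, -0.15,0,0,0,0,0, -0.15,0,0,0,0,0]'
python3 - <<'E'
from h import *
from scipy.spatial.transform import Rotation as R
o=get_obs();print(o);print(R.from_quat(o["tool_rot"]).as_matrix())
s=avg("side",6);np.save("side2.npy",s);B=cv2.resize(np.clip(s[120:180,280:360,::-1],0,255).astype(np.uint8),(800,600),interpolation=cv2.INTER_NEAREST);cv2.imwrite("pics/z4.png",B)
E
```

```text
time: 6.63
position: [0.585, -0.0538, 0.1327]
tool_rot: [0.693, 0.7, 0.123, 0.121]
ft_force: [-0.1, -0.3, -1.5]
grip_width: 0.0435
grip_force: 25.0
time: 7.13
position: [0.585, -0.0659, 0.1325]
tool_rot: [0.694, 0.699, 0.123, 0.122]
ft_force: [0.2, 0.5, -2.2]
grip_width: 0.0438
grip_force: 25.0
{'time': 7.1333, 'q': array([-0.3631,  0.563 ,  1.8751,  0.3271,  0.3965, -0.6541]), 'joint_velocities': array([ 0.0038, -0.0027,  0.0031,  0.0007, -0.0036,  0.0007]), 'joint_torque': array([ -0.1193, -39.2993, -10.9341,   0.3651,  -1.0689,   0.0239]), 'position': array([ 0.585 , -0.0659,  0.1325]), 'tool_rot': array([0.6936, 0.6993, 0.1231, 0.1218]), 'ft_force': array([ 0.2183,  0.4962, -2.1723]), 'moment': array([-0.0413,  0.2644, -0.0209]), 'grip_force': 24.97190897120163, 'grip_width': 0.04378981421568965}
[[-0.0083  0.94    0.3411]
 [ 1.      0.0077  0.0031]
 [ 0.0003  0.3411 -0.94  ]]
```

View pics/z4.png

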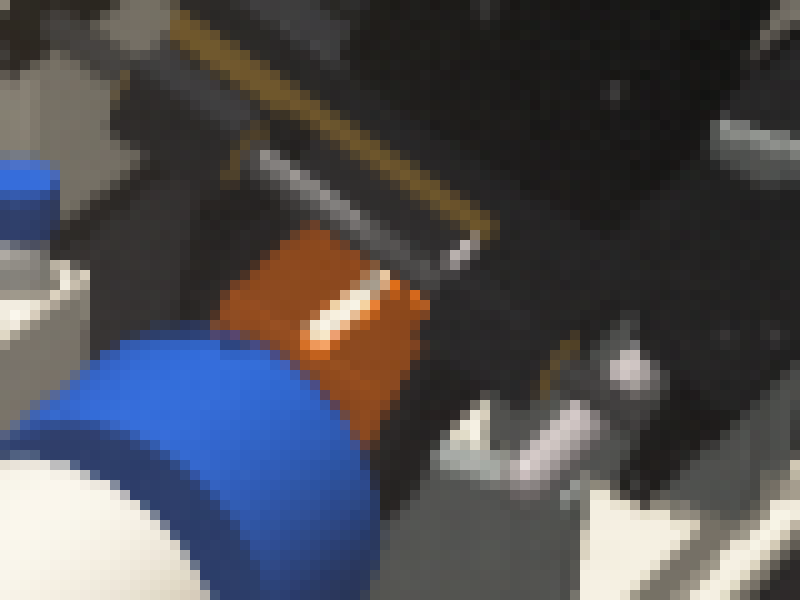

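The picture shows the collar turned with its white mark leaning towards the robot, and the sleeves undisturbed. I'll slide slowly, with a force guard between small steps.

```bash
cat > guard.py <<'E'
import sys
from rig import get_obs
import numpy as np
o=get_obs();f=o["ft_force"];print(np.round(o["position"],4),np.round(f,1),"M",np.round(o["moment"],2),round(o["time"],2))
sys.exit(int(abs(f[1])>3 or abs(f[0])>4 or abs(f[2]+1.7)>4))
E
g="python3 guard.py"; 
python3 -m inch '[-0.015,0,0,0,0,0, -0.03,0,0,0,0,0, -0.045,0,0,0,0,0, -0.045,0,0,0,0,0]' >/dev/null; $g && 
python3 -m inch '[-0.012,0,0,0,0,0, -0.025,0,0,0,0,0, -0.025,0,0,0,0,0]' >/dev/null; $g && 
python3 -m inch '[-0.012,0,0,0,0,0, -0.025,0,0,0,0,0, -0.025,0,0,0,0,0]' >/dev/null; $g && 
python3 -m inch '[-0.012,0,0,0,0,0, -0.025,0,0,0,0,0, -0.025,0,0,0,0,0]' >/dev/null; $g && 
python3 -m inch '[-0.012,0,0,0,0,0, -0.025,0,0,0,0,0, -0.025,0,0,0,0,0]' >/dev/null; $g && 
python3 -m inch '[-0.012,0,0,0,0,0, -0.025,0,0,0,0,0, -0.025,0,0,0,0,0]' >/dev/null; $g && 
python3 -m inch '[-0.012,0,0,0,0,0, -0.025,0,0,0,0,0, -0.025,0,0,0,0,0]' >/dev/null; $g && 
python3 -m inch '[-0.012,0,0,0,0,0, -0.025,0,0,0,0,0, -0.025,0,0,0,0,0]' >/dev/null; $g
```

```text
[ 0.5852 -0.0698  0.1327] [ 0.4  0.2 -2.3] M [-0.01  0.29  0.02] 7.77
[ 0.5852 -0.0717  0.1327] [-0.3  0.5 -2.2] M [ 0.03  0.2  -0.04] 8.02
[ 0.5853 -0.0737  0.1326] [ 0.3 -0.1 -1.4] M [0.05 0.25 0.03] 8.27
[ 0.5853 -0.0757  0.1327] [ 0.   0.4 -2.3] M [ 0.01  0.26 -0.01] 8.52
[ 0.5853 -0.0777  0.1327] [-0.8  0.  -2.2] M [0.   0.24 0.05] 8.77
[ 0.5853 -0.0797  0.1327] [-0.2  0.3 -1.8] M [-0.01  0.21  0.06] 9.02
[ 0.5853 -0.0817  0.1327] [-0.4  0.3 -2. ] M [-0.01  0.22 -0.06] 9.27
[ 0.5853 -0.0837  0.1327] [-0.3  0.4 -1.5] M [-0.    0.2  -0.02] 9.52
```

```bash
g="python3 guard.py"; 
python3 -m inch '[-0.03,0.0,0,0,0,0, -0.06,0,0,0,0,0, -0.06,0,0,0,0,0]' >/dev/null; $g && 
python3 -m inch '[-0.03,0.0,0,0,0,0, -0.06,0.001,0,0,0,0, -0.06,0.001,0,0,0,0]' >/dev/null; $g && 
python3 -m inch '[-0.03,0.0,0,0,0,0, -0.06,0.001,0,0,0,0, -0.06,0.001,0,0,0,0]' >/dev/null; $g && 
python3 -m inch '[-0.03,0.0,0,0,0,0, -0.06,0.001,0,0,0,0, -0.06,0.001,0,0,0,0]' >/dev/null; $g && 
python3 -m inch '[-0.04,0.0,0,0,0,0, -0.08,0.001,0,0,0,0, -0.08,0.001,0,0,0,0]' >/dev/null; $g && 
python3 -m inch '[-0.04,0.0,0,0,0,0, -0.08,0.001,0,0,0,0, -0.08,0.001,0,0,0,0]' >/dev/null; $g && 
python3 -m inch '[-0.05,0.0,0,0,0,0, -0.1,0.001,0,0,0,0, -0.1,0.001,0,0,0,0]' >/dev/null; $g && 
python3 -m inch '[-0.05,0.0,0,0,0,0, -0.1,0.001,0,0,0,0, -0.1,0.001,0,0,0,0]' >/dev/null; $g && 
python3 -m inch '[-0.05,0.0,0,0,0,0, -0.1,0.001,0,0,0,0, -0.15,0.001,0,0,0,0, -0.15,0.001,0,0,0,0]' >/dev/null; $g && 
python3 -m inch '[-0.05,0.0,0,0,0,0, -0.1,0.001,0,0,0,0, -0.15,0.001,0,0,0,0, -0.15,0.001,0,0,0,0]' >/dev/null; $g
```

```text
[ 0.5855 -0.0889  0.1327] [ 0.6 -0.2 -1.2] M [-0.01  0.22 -0.01] 9.77
[ 0.5856 -0.0937  0.1328] [-0.3 -0.1 -1.8] M [-0.    0.27 -0.04] 10.02
[ 0.5857 -0.0984  0.1328] [-0.8 -0.6 -1. ] M [0.03 0.19 0.01] 10.27
[ 0.5858 -0.1032  0.1328] [ 0.5 -0.2 -1.1] M [-0.04  0.22  0.05] 10.52
[ 0.5861 -0.1099  0.1328] [ 0.1 -0.4 -1.4] M [ 0.02  0.23 -0.02] 10.77
[ 0.5862 -0.1163  0.1329] [ 0.9  0.  -2.5] M [-0.05  0.25 -0.05] 11.02
[ 0.5864 -0.1245  0.1329] [ 0.4 -0.8 -1.8] M [-0.01  0.2   0.02] 11.27
[ 0.5865 -0.1325  0.133 ] [-0.7  0.  -2.5] M [-0.06  0.21  0.03] 11.52
[ 0.5867 -0.1446  0.133 ] [ 0.5 -0.7 -3. ] M [-0.02  0.25 -0.05] 11.85
[ 0.5869 -0.1566  0.133 ] [-0.8 -0.1 -1.3] M [-0.01  0.22 -0.04] 12.18
```

The collar is off the spindle at about y −0.157, with no contact forces. I'll set it upright, lift it and carry it to the tray.

```bash
python3 -m inch '[0,0,0,0.06,0,0, 0,0,0,0.12,0,0, 0,0,0,0.18,0,0, 0,0,0,0.2216,0,0, 0,0,0,0.2216,0,0, 0,0,0,0.2216,0,0]' >/dev/null; python3 guard.py
python3 -m inch '[0,0,-0.3,0,0,0, 0,0,-0.7,0,0,0, 0,0,-1,0,0,0, 0,0,-1,0,0,0]' >/dev/null
python3 -m inch '[0.2,0,-0.3,0,0,0, 0.6,0,-0.6,0,0,0, 1,0,-0.6,0,0,0]' >/dev/null; python3 guard.py
python3 -m inch '[0.35,-0.1,0,0,0,0, 0.7,-0.2,0,0,0,0, 1,-0.3,0,0,0,0]' >/dev/null
python3 -m inch '[0.35,-0.1,0,0,0,0, 0.7,-0.2,0,0,0,0, 1,-0.3,0,0,0,0]' >/dev/null
python3 -m inch '[0.35,-0.1,0,0,0,0, 0.7,-0.2,0,0,0,0, 1,-0.3,0,0,0,0]' >/dev/null
python3 -m inch '[0.35,-0.1,0,0,0,0, 0.7,-0.2,0,0,0,0, 1,-0.3,0,0,0,0]' >/dev/null
python3 -m inch '[0.35,-0.1,0,0,0,0, 0.7,-0.2,0,0,0,0, 0.95,-0.3,0,0,0,0, 0.95,-0.3,0,0,0,0, 0.95,-0.3,0,0,0,0]' ; python3 guard.py
```

```text
[ 0.5871 -0.1552  0.1326] [-0.7 -0.8 -1.4] M [ 0.03 -0.03 -0.01] 12.68
[ 0.587  -0.0763  0.2641] [ 1.1  0.1 -2.4] M [ 0.04 -0.15 -0.04] 13.27
time: 14.68
position: [0.4606, 0.3195, 0.2594]
tool_rot: [0.703, 0.711, -0.001, -0.0]
ft_force: [0.0, -0.2, -1.7]
grip_width: 0.0439
grip_force: 25.0
[0.4606 0.3195 0.2594] [ 0.  -0.2 -1.7] M [-0.12 -0.09 -0.06] 14.68
```

```bash
python3 -m inch '[0,0.06,0.3,0,0,0, 0,0.115,0.7,0,0,0, 0,0.115,1,0,0,0]' >/dev/null
python3 -m inch '[0,0,0.4,0,0,0, 0,0,0.8,0,0,0, 0,0,1,0,0,0]' >/dev/null
python3 -m inch '[0,0,0.3,0,0,0, 0,0,0.5,0,0,0, 0,0,0.7,0,0,0, 0,0,0.7,0,0,0, 0,0,0.7,0,0,0]' >/dev/null; g="python3 guard.py"; $g &&
python3 -m inch '[0,0,0.02,0,0,0, 0,0,0.04,0,0,0, 0,0,0.04,0,0,0, 0,0,0.04,0,0,0]' >/dev/null; $g &&
python3 -m inch '[0,0,0.012,0,0,0, 0,0,0.012,0,0,0, 0,0,0.012,0,0,0]' >/dev/null; $g &&
python3 -m inch '[0,0,0.012,0,0,0, 0,0,0.012,0,0,0, 0,0,0.012,0,0,0]' >/dev/null; $g &&
python3 -m inch '[0,0,0.012,0,0,0, 0,0,0.012,0,0,0, 0,0,0.012,0,0,0]' >/dev/null; $g
```

```text
[0.4712 0.318  0.0439] [-0.3 -0.1 -1.8] M [ 0.02 -0.1  -0.01] 15.6
[0.4723 0.3197 0.0424] [-0.1  0.1 -1.3] M [-0.05 -0.09 -0.04] 15.93
[0.4718 0.3197 0.0409] [-0.4  0.1 -2.5] M [ 0.01 -0.11  0.02] 16.18
[0.4717 0.3196 0.0396] [ 0.4 -0.9 -1.6] M [-0.01 -0.07  0.02] 16.43
[0.4718 0.3196 0.0386] [ 0.1 -0.8 -2.5] M [ 0.   -0.05  0.01] 16.68
```

```bash
g="python3 guard.py"; 
python3 -m inch '[0,0,0.012,0,0,0, 0,0,0.025,0,0,0, 0,0,0.025,0,0,0]' >/dev/null; $g &&
python3 -m inch '[0,0,0.01,0,0,0, 0,0,0.01,0,0,0, 0,0,0.01,0,0,0]' >/dev/null; $g &&
python3 -m inch '[0,0,0.01,0,0,0, 0,0,0.01,0,0,0, 0,0,0.01,0,0,0]' >/dev/null; $g &&
python3 -m inch '[0,0,0.01,0,0,0, 0,0,0.01,0,0,0, 0,0,0.01,0,0,0]' >/dev/null; $g &&
python3 -m inch '[0,0,0.01,0,0,0, 0,0,0.01,0,0,0, 0,0,0.01,0,0,0]' >/dev/null; $g &&
python3 -m inch '[0,0,0.01,0,0,0, 0,0,0.01,0,0,0, 0,0,0.01,0,0,0]' >/dev/null; $g
```

```text
[0.4717 0.3195 0.0365] [-0.1 -0.6 -1.5] M [ 0.04 -0.07 -0.04] 16.93
[0.4718 0.3195 0.0359] [-0.5 -0.2 -2.2] M [ 0.03 -0.12  0.  ] 17.18
[0.4718 0.3196 0.0351] [ 0.2 -0.4 -2.1] M [ 0.06 -0.11 -0.03] 17.43
[0.4719 0.3196 0.0345] [ 0.3  1.  -0.2] M [-0.01 -0.05 -0.02] 17.68
[0.4719 0.3196 0.0344] [-0.6 -0.2  5.7] M [-0.18  0.23  0.02] 17.93
[0.4719 0.3196 0.0344] [-0.6 -0.2  5.7] M [-0.18  0.23  0.02] 17.93
```

The collar touched the tray floor at the predicted height (Fz went from −2 to +5.7 N). I'll ease the pressure, release and rise.

```bash
python3 -m inch '[0,0,-0.008,0,0,0, 0,0,-0.008,0,0,0, 0,0,-0.008,0,0,0]' >/dev/null; python3 guard.py
python3 -m inch '[0,0,0,0,0,0, 0,0,0,0,0,0, 0,0,0,0,0,0, 0,0,0,0,0,0, 0,0,0,0,0,0]' 60 25
python3 -m inch '[0,0,-0.1,0,0,0, 0,0,-0.3,0,0,0, 0,0,-0.7,0,0,0, 0,0,-1,0,0,0]' >/dev/null
python3 -m inch '[0,0,-0.4,0,0,0, 0,0,-0.8,0,0,0, 0,0,-1,0,0,0]' >/dev/null
python3 -m inch '[-0.3,0.2,-0.3,0,0,0, -0.7,0.5,-0.6,0,0,0, -1,0.6,-0.6,0,0,0]' >/dev/null
python3 -m inch '[-0.5,0.3,0,0,0,0, -0.9,0.5,0,0,0,0, -0.9,0.5,0,0,0,0, -0.9,0.5,0,0,0,0, -0.9,0.5,0,0,0,0]' 34; python3 - <<'E'
from h import *
a=camera("side")[:,:,::-1];b=camera("top")[:,:,::-1]
c=np.hstack([cv2.resize(a[260:400,180:320],(400,400)),cv2.resize(b[170:310,130:270],(400,400))]);cv2.imwrite("pics/z5.png",c)
for k in(266.4,288.8,297.3,320.5):print(ray("top",k,203,.155))
E
```

```text
[0.472  0.3196 0.0345] [-1.  -0.3  3.2] M [-0.01  0.09  0.03] 18.18
time: 18.6
position: [0.4718, 0.3196, 0.034]
tool_rot: [0.704, 0.71, 0.0, 0.0]
ft_force: [0.0, -0.7, -0.3]
grip_width: 0.0594
grip_force: 0.0
time: 19.85
position: [0.5604, 0.1682, 0.2423]
tool_rot: [0.705, 0.71, 0.0, -0.0]
ft_force: [-0.3, -0.3, -0.7]
grip_width: 0.0369
grip_force: 0.0
[0.5799 0.0873 0.155 ]
[0.5802 0.039  0.155 ]
[0.5804 0.0207 0.155 ]
[ 0.5807 -0.0294  0.155 ]
```

View pics/z5.png

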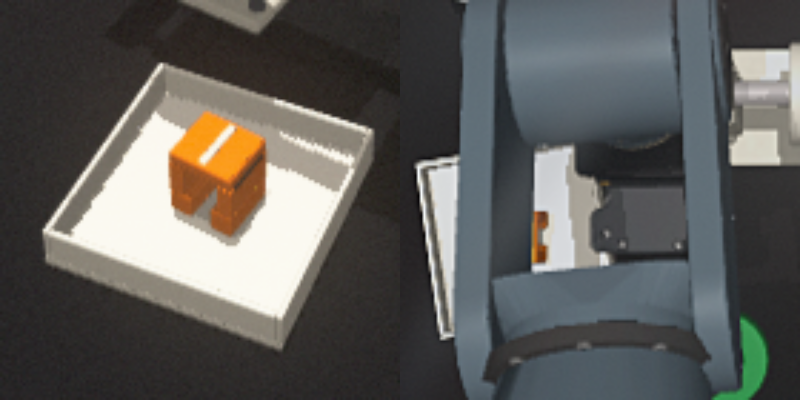

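The collar stands upright in the tray. Now the fingers go between the post and the white sleeve.

```bash
python3 -m inch '[-0.4,0.15,0,0,0,0, -0.74,0.3,0.2,0,0,0, -0.74,0.3,0.5,0,0,0, -0.74,0.3,0.5,0,0,0, -0.74,0.3,0.5,0,0,0, -0.74,0.3,0.5,0,0,0]' ; python3 guard.py
```

```text
time: 20.45
position: [0.585, 0.1108, 0.2028]
tool_rot: [0.703, 0.711, 0.0, 0.0]
ft_force: [-0.8, -0.3, 0.8]
grip_width: 0.0342
grip_force: 0.0
[0.585  0.1108 0.2028] [-0.8 -0.3  0.8] M [-0.01 -0.07 -0.01] 20.45
```

```bash
g="python3 guard.py"; python3 -m inch '[-0.02,-0.014,0.3,0,0,0, -0.022,-0.014,0.45,0,0,0, -0.022,-0.014,0.5,0,0,0, -0.022,-0.014,0.5,0,0,0]'>/dev/null ; $g &&
python3 -m inch '[0,0,0.15,0,0,0, 0,0,0.3,0,0,0, 0,0,0.3,0,0,0]'>/dev/null ; $g &&
python3 -m inch '[0,0,0.1,0,0,0, 0,0,0.185,0,0,0, 0,0,0.185,0,0,0, 0,0,0.185,0,0,0]'>/dev/null ; $g &&
python3 -m inch '[-0.08,0,0,0,0,0, -0.12,0,0,0,0,0, -0.12,0,0,0,0,0, -0.12,0,0,0,0,0]'>/dev/null ; $g
```

```text
[0.584  0.1086 0.1624] [ 0.2  0.4 -0.4] M [-0.01 -0.11  0.04] 20.78
[0.5839 0.1082 0.138 ] [-1.1 -0.7 -0.2] M [0.02 0.02 0.01] 21.03
[0.5844 0.1076 0.1234] [0.3 0.5 0.1] M [-0.01 -0.03 -0.04] 21.37
[0.5847 0.0974 0.1237] [-0.3  0.4  0.7] M [-0.02 -0.12  0.01] 21.7
```

```bash
sed -e 's/abs(f\[1\])>3/abs(f[1])>10/;s/abs(f\[2\]+1.7)>4/abs(f[2])>8/' guard.py > g2.py; g="python3 g2.py"
python3 -m inch '[-0.05,0,0,0,0,0, -0.1,0,0,0,0,0, -0.15,0,0,0,0,0, -0.2,0,0,0,0,0, -0.25,0,0,0,0,0]'>/dev/null ; $g &&
python3 -m inch '[-0.05,0,0,0,0,0, -0.1,0,0,0,0,0, -0.15,0,0,0,0,0, -0.2,0,0,0,0,0, -0.25,0,0,0,0,0]'>/dev/null ; $g &&
python3 -m inch '[-0.05,0,0,0,0,0, -0.1,0,0,0,0,0, -0.15,0,0,0,0,0, -0.2,0,0,0,0,0, -0.25,0,0,0,0,0]'>/dev/null ; $g &&
python3 -m inch '[-0.05,0,0,0,0,0, -0.1,0,0,0,0,0, -0.15,0,0,0,0,0, -0.2,0,0,0,0,0, -0.25,0,0,0,0,0]'>/dev/null ; $g &&
python3 -m inch '[-0.05,0,0,0,0,0, -0.1,0,0,0,0,0, -0.15,0,0,0,0,0, -0.2,0,0,0,0,0, -0.25,0,0,0,0,0]'>/dev/null ; $g &&
python3 -m inch '[-0.05,0,0,0,0,0, -0.1,0,0,0,0,0, -0.15,0,0,0,0,0, -0.2,0,0,0,0,0, -0.25,0,0,0,0,0, -0.25,0,0,0,0,0]'>/dev/null ; $g
python3 - <<'E'
from h import *
a=camera("side")[:,:,::-1];b=camera("top")[:,:,::-1]
c=np.hstack([cv2.resize(a[100:230,230:360],(400,400)),cv2.resize(b[140:270,270:400],(400,400))]);cv2.imwrite("pics/z6.png",c)
E
```

```text
[0.5848 0.0778 0.1236] [0.1 3.5 1.6] M [ 0.35 -0.09 -0.  ] 22.12
[0.5849 0.0577 0.1236] [-0.3  3.9  4.2] M [ 0.54 -0.09  0.07] 22.53
[0.5849 0.0375 0.1234] [-1.1  4.   2.5] M [ 0.55 -0.09  0.06] 22.95
[0.5851 0.0175 0.1233] [-0.3  3.7  2.7] M [ 0.59 -0.15 -0.  ] 23.37
[ 0.5852 -0.0025  0.1234] [0.  4.1 1.8] M [ 0.51 -0.09 -0.02] 23.78
[ 0.5855 -0.0233  0.1233] [ 0.6  0.  -0.3] M [ 0.01 -0.11 -0.02] 24.28
```

View pics/z6.png

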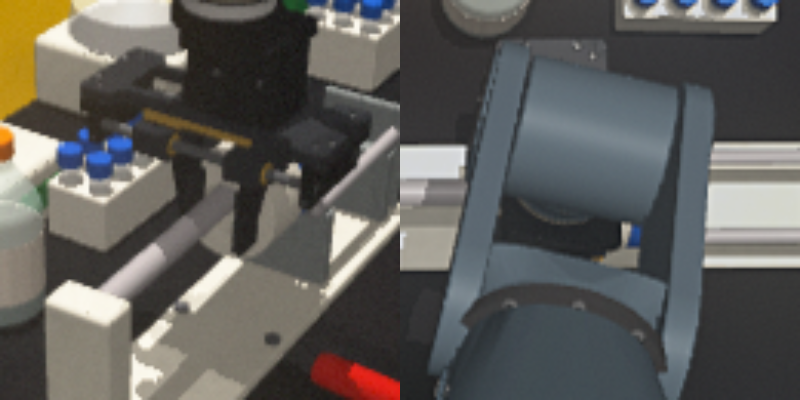

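The fingers straddle the spindle and both sleeves are moving ahead of them with about 4 N of push. I'll continue onto the rails.

```bash
g="python3 g2.py"
python3 -m inch '[-0.04,0,0,0,0,0, -0.08,0,0,0,0,0, -0.12,0,0,0,0,0, -0.16,0,0,0,0,0, -0.2,0,0,0,0,0]'>/dev/null ; $g &&
python3 -m inch '[-0.04,0,0,0,0,0, -0.08,0,0,0,0,0, -0.12,0,0,0,0,0, -0.16,0,0,0,0,0, -0.2,0,0,0,0,0]'>/dev/null ; $g &&
python3 -m inch '[-0.04,0,0,0,0,0, -0.08,0,0,0,0,0, -0.12,0,0,0,0,0, -0.16,0,0,0,0,0, -0.2,0,0,0,0,0]'>/dev/null ; $g &&
python3 -m inch '[-0.04,0,0,0,0,0, -0.08,0,0,0,0,0, -0.12,0,0,0,0,0, -0.16,0,0,0,0,0, -0.2,0,0,0,0,0]'>/dev/null ; $g &&
python3 -m inch '[-0.04,0,0,0,0,0, -0.08,0,0,0,0,0, -0.12,0,0,0,0,0, -0.16,0,0,0,0,0, -0.2,0,0,0,0,0]'>/dev/null ; $g &&
python3 -m inch '[-0.04,0,0,0,0,0, -0.08,0,0,0,0,0, -0.12,0,0,0,0,0, -0.16,0,0,0,0,0, -0.2,0,0,0,0,0]'>/dev/null ; $g &&
python3 -m inch '[-0.04,0,0,0,0,0, -0.08,0,0,0,0,0, -0.12,0,0,0,0,0, -0.16,0,0,0,0,0, -0.16,0,0,0,0,0]'>/dev/null ; $g
```

```text
[ 0.5854 -0.0383  0.1232] [-0.9  1.7 -1.4] M [ 0.25 -0.07 -0.02] 24.8
[ 0.5858 -0.0544  0.1234] [ 0.2 -0.1  0.1] M [ 0.11 -0.08 -0.04] 25.22
[ 0.5859 -0.0703  0.1235] [-0.2  1.7 -1. ] M [ 0.29 -0.06  0.03] 25.63
[ 0.5861 -0.0864  0.1235] [ 0.2  2.9 -0.5] M [ 0.34 -0.11  0.09] 26.05
[ 0.5862 -0.1024  0.1235] [-0.   0.8 -1.9] M [ 0.3  -0.18  0.07] 26.47
[ 0.5863 -0.1184  0.1234] [ 1.1  2.2 -1.3] M [ 0.3  -0.17  0.06] 26.88
[ 0.5865 -0.1318  0.1235] [ 0.1 -0.2 -0.1] M [ 0.04 -0.09  0.02] 27.3
```

```bash
python3 -m inch '[0.06,0,0,0,0,0, 0.2,0,0,0,0,0, 0.2,0,0,0,0,0]'>/dev/null; python3 g2.py
python3 -m inch '[0,0,-0.2,0,0,0, 0,0,-0.6,0,0,0, 0,0,-1,0,0,0]'>/dev/null
python3 -m inch '[0.3,0,-0.3,0,0,0, 0.6,-0.3,-0.5,0,0,0, 1,-0.7,-0.5,0,0,0]'>/dev/null
python3 -m inch '[0.4,-0.3,0,0,0,0, 0.8,-0.6,0,0,0,0, 1,-0.8,0,0,0,0]'>/dev/null
python3 -m inch '[0.4,-0.3,0,0,0,0, 0.8,-0.6,0,0,0,0, 1,-0.6,0,0,0,0, 1,-0.6,0,0,0,0, 1,-0.6,0,0,0,0]'
python3 - <<'E'
from h import *
a=camera("side")[:,:,::-1];b=camera("top")[:,:,::-1]
c=np.hstack([cv2.resize(a[110:230,230:350],(400,400)),cv2.resize(b[150:250,340:440],(400,400))]);cv2.imwrite("pics/z7.png",c)
E
```

```text
[ 0.5856 -0.1128  0.1234] [-0.1 -0.6  0.3] M [ 0.07 -0.08 -0.  ] 27.55
time: 28.72
position: [0.4187, 0.122, 0.2437]
tool_rot: [0.703, 0.711, 0.0, 0.001]
ft_force: [0.2, -0.8, -0.2]
grip_width: 0.0341
grip_force: 0.0
```

View pics/z7.png

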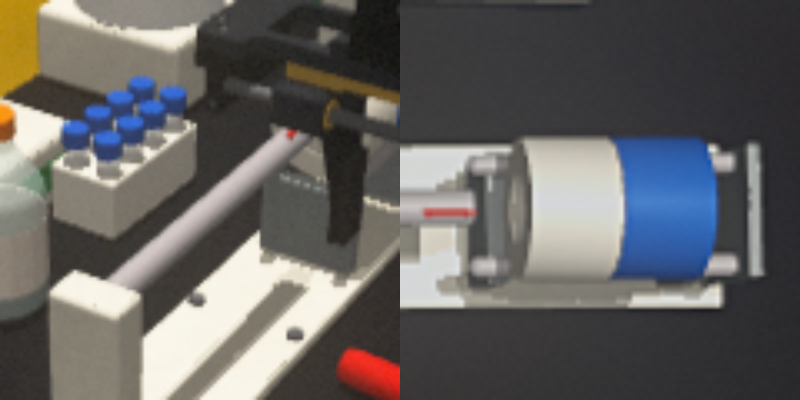

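Both sleeves lie in line on the rails, white at crop (570,205) and blue at (668,205). They are about 20 mm clear of the spindle tip at crop x≈475.

```bash
python3 -c "
from rig import *;print(hand_in())"
```

```text
the job is handed in; nothing more can be done
None
```

The job is handed in: the collar is unlocked and standing upright in the tray, and both sleeves rest in line on the rails about 20 mm clear of the spindle, at about 29 s of robot time and with no sign that the collar touched its pin.

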